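# Uncap a spice canister of unknown thread hand

## Robot

A 6-joint arm with a two-finger parallel gripper is mounted at the origin on the work surface. World frame = base frame: x ahead of the robot, y to its left, z up, the work surface at z = 0. Lengths are in mm, angles in rad, forces in N, time in s.
With the tool pointing down it reaches from about 375 to 750 mm from the base axis. Payload 9 kg.
Tool frame: the origin (TCP) lies at the very end of the fingers, on their centre line; the grasp point (between the pads) lies 19 mm behind it; z points along the fingers, y is the line along which they close (so a half turn about z gives the same grasp; the last joint's range is limited). The gripper opens to 85 mm and grips with 20 to 120 N. Pads are 22 mm wide; open, the fingers measure 114 mm over their backs; the gripper's body (76 mm by 85 mm) begins 54 mm behind the grasp point. The pads swing forward as they close: fully open they stand 13 mm farther back than shut.
Start: joints at [1.014, 0.104, 0.097, 1.564, 0, 1.353], TCP at [199.419, 565.923, 231.331] pointing down, gripper open.
Joint ranges: [-2.99, 2.99], [-0.84, 1.86], [-1.1, 1.16], [-1.84, 2.11], [-1.51, 1.56], [-3.14, 3.14]. Speed limits (rad/s): [2.22, 2.22, 2.57, 3.14, 3.14, 3.14].

## Interface

Orientations are given as a unit quaternion [w, x, y, z].
In Python, from workcell import ctrl, imaging gives the robot as it stands. The module is installed in compiled form; this text tells all that it offers.
- The arm moves only by the tool carry_out, never from a script. Its arguments are lists of equal length, an entry for each row: "turn": the turn, a rotation vector about the tool's x, y, z in degrees, a list of three; "translation": the shift along the tool's x, y, z in cm, a list of three; "grip": the opening, from -1 (shut) to 1 (fully open). A call has 1 to 10 rows; each row is the pose to reach, as a shift and turn from the pose commanded when the call began, along the tool's axes at that moment; what a row does not reach only later rows make up. A row lasts 1/8 s, in which the tool goes at most 62.5 mm and 10.7 degrees, less where a joint would pass 70% of its speed; a pose out of reach is approached as far as the arm can. A call with a gripper value outside its range is refused whole. The fingers move at their own pace and stop on an object; "grip_force" is the grip in N (left out, the last holds). Time passes only in rows, so rows that repeat a pose let the fingers close. It gives the time, the measured TCP pose, the force, the opening and the grip force at its end, in the units of the state.
- ctrl.observe(): the state, without advancing time (a new reading comes with each control period).
- imaging.read_camera(name): name is "scene" or "top" or "wrist"; returns a dict with "img" (420x560x3 uint8, red, green, blue), "depth" (420x560 float32, mm along the optical axis (not along the pixel's ray), 0 where there is no reading), "fx", "fy", "cx", "cy" (pixels), "origin" and "rotation" of the camera in the world. Camera axes: x right, y down, z forward; pixel columns grow to the right and rows downward; lengths in mm; the calibration is good to about 2 mm. A picture is of the moment at which its call begins.
- ctrl.close_job(): hands the job in; it is judged then, once.
The state is a dict: "t": time; "joints": joint angles; "qvel": joint speeds; "joint_torque": joint torques, N m; "tcp_pos": TCP position; "orientation": TCP orientation; "wrist_force": force on the tool from outside, world axes, zero at the start; "wrist_torque": the same for the moment, N m; "gripper_width": finger opening in mm; "grasp_force": force on a finger pad.
Only numpy, scipy, OpenCV 4.12 (cv2) and the standard library are available. Lean on these libraries where they do the work, as an engineer would, in place of code of your own. Each camera call takes 0.05 s, during which the arm holds its last target. There are 200 camera calls.

## Task

Open the spice canister in the steel caddy whose cap has the straight bar grip: nobody recalls whether it loosens clockwise or anticlockwise, so try it one way and, if it stops, the other, turn it while it is still seated until its thread lets go, then lift it off. Finish while still holding the cap up in the gripper, roughly level and well clear (a hand's breadth) above the canister; do not put it down. Leave the other canister capped, the caddy lid open and everything else on the shelf where it stands.

Things in the scene. Friction and masses are not known exactly. Their poses are not given: they have to be found in the camera images.
- cap_grip (a point): Steel cap to take off, loose, 0.16 kg: round, 68 mm across, 26 mm high, with an upright bar grip on top (50 mm long, 14 mm thick, 30 mm high). Point: centre of the bar, 41 mm above the cap's underside, 15 mm above the flat top of the round part; x along the bar, y across its thickness, z up. Starts on either canister, bar within 0.15 rad of the caddy's x axis
- cap_foot (a point): Centre of the same cap's underside, where its two hidden lugs sit under thread ridges: 2 mm vertical play, turns almost freely. Loosening way (clockwise or anticlockwise, varies, not visible): free to lift after 0.75 to 1.1 rad of turn, stops again beyond 1.5 rad. Other way: hard stop after 0.2 to 0.55 rad
- knob_cap_grip (a point): The other canister's steel cap, the same round part (68 mm across, 26 mm high) but with a round knob 30 mm across on top instead of a bar; to be left on. The point lies on its axis 41 mm above its underside; knob top 52 mm above the underside
- mid (a point): Middle of the fixed steel caddy (open box 250 mm along x, 130 mm along y, walls 60 mm high), 85 mm above the shelf: the height of the shoulders of its two aluminium canisters, on which the caps sit. x along the long side; the canisters (104 mm across) stand at x = -60 and +60 mm, y = 0 from here. All fixed, cannot turn
- caddy_lid (a joint): Hinged lid of the caddy along its +y long side, propped open: rad, 0 = shut, starts at 1.9 to 2.25 = open and leaning outward (its upper edge then stands 160 to 190 mm above the shelf; at the height of the bar grip it is at least 80 mm from the caps' axes). Stiff hinge; leave open
- mortar_mid (a point): Cast aluminium mortar, 100 mm across, 80 mm high, loose, 0.9 kg; the point is its centre, half-way up. Leave alone
- tub_a_mid (a point): Larger clear plastic tub with snap lid, 98 x 138 x 78 mm, loose; the point is at its centre, 35 mm up. Leave alone
- tub_b_mid (a point): Smaller clear plastic tub with snap lid, 88 x 88 x 68 mm, loose; the point is at its centre, 30 mm up. Leave alone
- sieve_mid (a point): Small steel sieve, bowl 72 mm across and 26 mm high, thin handle reaching 140 mm from the bowl's centre along its -x; the point is the bowl's centre, 13 mm up. Leave alone
- spoon_mid (a point): Wooden masala spoon lying flat, about 210 mm long along x, 9 mm thick; the point lies 5 mm up, 82 mm from the bowl end. Leave alone
Not all that is in view belongs to the job. What is shaped like the part that bears cap_grip but red is not meant.

How it is judged:
By the outcome, as a careful person would: the job done as asked, in the order asked, and still so for the second after the job is handed in, while the arm keeps its last pose, push and grip.
It also fails if it takes over 38 s, if anything falls off the work surface, if the arm or the gripper's body presses on something with over 40 N, if the wrist force passes 120 N, or if a joint passes its speed limit or range.

## Working session

There is one attempt and no reset: what is moved stays moved. The work goes in short steps, Python scripts to look and compute and a tool call to move; the robot and the scene stay as the last step left them, time stands still between calls to the robot, and variables do not carry over. Pictures are saved under pics/ and viewed, at most 10 in all, crops included, and the job is handed in when it is done.

Besides the shell and the picture viewer there is one more tool, called after ">>>" in YAML: its name, and indented under it one key for each argument. carry_out: Moves the arm, as the interface text tells. Its arguments: {"type":"object","properties":{"turn":{"type":"array"},"translation":{"type":"array"},"grip":{"type":"array"},"grip_force":{"type":"number"}},"required":["turn","translation","grip"]}

```bash
mkdir -p pics
cat > h.py <<'E'
import numpy as np, cv2, pickle
from workcell import ctrl, imaging
def snap(n,f):
    c=imaging.read_camera(n); pickle.dump(c,open(f'pics/{f}.pkl','wb'))
    cv2.imwrite(f'pics/{f}.png',cv2.cvtColor(c['img'],cv2.COLOR_RGB2BGR)); return c
def cloud(c):
    v,u=np.mgrid[:420,:560]; d=c['depth']
    p=np.dstack([(u-c['cx'])/c['fx']*d,(v-c['cy'])/c['fy']*d,d])
    return p@np.array(c['rotation']).T+np.array(c['origin'])
E
python3 - <<'E'
from h import *
a=snap('top','top1')['img'];b=snap('scene','sc1')['img']
print(ctrl.observe())
E
```

```text
{'t': 0.1, 'joints': array([1.01430865e+00, 1.04669171e-01, 9.65382003e-02, 1.56391663e+00,
       1.21460855e-05, 1.35311462e+00]), 'qvel': array([ 9.27588874e-04,  2.89640952e-05,  2.42159087e-03,  2.54859927e-04,
       -1.30091055e-03,  4.34694392e-04]), 'joint_torque': array([ 5.50046854e-03, -5.58203101e+01,  5.04723573e+01,  1.30013184e-02,
       -3.14347344e-04, -1.63400932e-05]), 'tcp_pos': array([199.22603614, 565.62969474, 230.57790828]), 'orientation': array([-2.41796253e-04,  1.68593879e-01,  9.85685402e-01, -5.77057187e-04]), 'wrist_force': array([0.0548731 , 0.13751759, 0.05509138]), 'wrist_torque': array([ 0.02990542, -0.0245604 ,  0.02960534]), 'grasp_force': 0.0, 'gripper_width': 85.22933471848307}
```

View pics/top1.png

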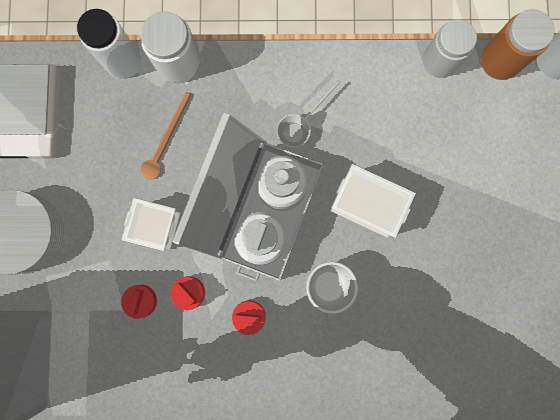

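View pics/sc1.png

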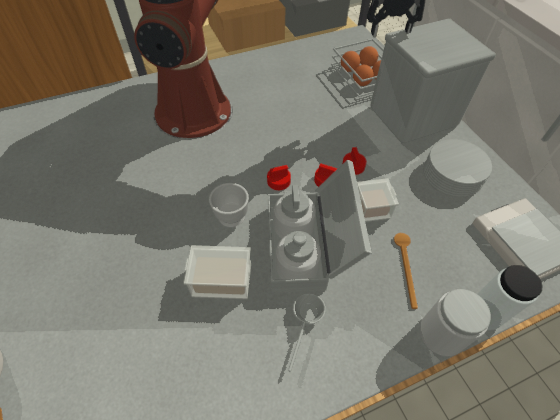

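The top view shows the bar cap at about (261,237) and the knob cap at (281,180). The lid leans out to the left, and the red caps at (139,301), (187,293) and (249,317) are decoys.

Run:
```python
from h import *
c=pickle.load(open('pics/top1.pkl','rb'));P=cloud(c)
for n,(u0,u1,v0,v1) in {'bar':(238,285,212,265),'knob':(258,305,157,205)}.items():
    q=P[v0:v1,u0:u1].reshape(-1,3)
    print(n,np.histogram(q[:,2],bins=np.arange(0,200,8)))
    for lo,hi in((100,116),(130,150)):
        s=q[(q[:,2]>lo)&(q[:,2]<hi)]
        if len(s)<5: continue
        r=cv2.minAreaRect(s[:,:2].astype(np.float32)); print(lo,len(s),np.median(s,0),r)
s=P[100:260,150:270].reshape(-1,3); s=s[(s[:,2]>150)];print('lid',s.max(0),len(s))
im=cv2.resize(c['img'][140:290,170:340],None,fx=4,fy=4,interpolation=cv2.INTER_CUBIC)[:600]
cv2.imwrite('pics/crop1.png',im[...,::-1])
for p in ((261,237),(266,223),(252,251)): print(p,P[p[1],p[0]])
```

```text
Traceback (most recent call last):
  File "h.py", line 9, in cloud
    return p@np.array(c['rotation']).T+np.array(c['origin'])
           ~^~~~~~~~~~~~~~~~~~~~~~~~~~
ValueError: matmul: Input operand 1 has a mismatch in its core dimension 0, with gufunc signature (n?,k),(k,m?)->(n?,m?) (size 4 is different from 3)
```

Rotation is a quaternion.

```bash
sed -i "s/np.array(c\['rotation'\]).T/R.from_quat(c['rotation'],scalar_first=True).as_matrix().T/; 1a from scipy.spatial.transform import Rotation as R" h.py
python3 - <<'E'
from h import *
c=pickle.load(open('pics/top1.pkl','rb'));P=cloud(c)
print(c['origin'],c['rotation'])
for n,(u0,u1,v0,v1) in {'bar':(238,285,212,265),'knob':(258,305,157,205)}.items():
    q=P[v0:v1,u0:u1].reshape(-1,3)
    print(n,np.histogram(q[:,2],bins=np.arange(0,200,8))[0])
    for lo,hi in((104,116),(130,150)):
        s=q[(q[:,2]>lo)&(q[:,2]<hi)]
        if len(s)<5: continue
        r=cv2.minAreaRect(s[:,:2].astype(np.float32)); print(lo,len(s),np.median(s,0),r)
s=P[100:260,150:270].reshape(-1,3); s=s[(s[:,2]>150)];print('lid',s.max(0),len(s))
im=cv2.resize(c['img'][140:290,170:340],None,fx=4,fy=4,interpolation=cv2.INTER_CUBIC)[:600]
cv2.imwrite('pics/crop1.png',im[...,::-1])
for p in ((261,237),(266,223),(252,251),(30,300),(400,150)): print(p,P[p[1],p[0]])
E
```

```text
[ 490.4715699    69.30629014 1091.1840596 ] [-0.03858622  0.70627269 -0.70619617  0.03125643]
bar [335  13   7   5   6   2   6   8   5 133 911  42   1 508 266   6   7 196
  11   0   0   0   0   0]
104 767 [544.86235802 112.18392273 111.19976225] ((545.2575073242188, 114.95672607421875), (66.65980529785156, 65.96173095703125), 13.700284957885742)
130 213 [544.96260298 114.53086995 140.82250718] ((545.5261840820312, 115.22691345214844), (14.08786392211914, 49.898948669433594), 70.18497467041016)
knob [121  19  15  21  20  18  14  22  10 103 847  45  16 511 257   6  83 117
   0   0   0   0   0   0]
104 766 [654.11798068  72.38428707 111.25813898] ((657.5322265625, 72.33901977539062), (67.57890319824219, 65.15882110595703), 0.1183476448059082)
130 196 [657.1066761   72.30609933 136.47172311] ((657.1027221679688, 72.9884033203125), (28.632232666015625, 28.115877151489258), 43.36934280395508)
lid [ 767.27277971  265.95328808 1091.1840596 ] 1767
(261, 237) [543.16724776 110.7225423  141.72779709]
(266, 223) [571.17662218 102.59947516 113.74761019]
(252, 251) [518.52629003 129.03528734 109.20480343]
(30, 300) [ 4.19411005e+02  5.98845665e+02 -6.39062905e-02]
(400, 150) [ 736.9889713  -179.20455081   -1.4135467 ]
```

View pics/crop1.png

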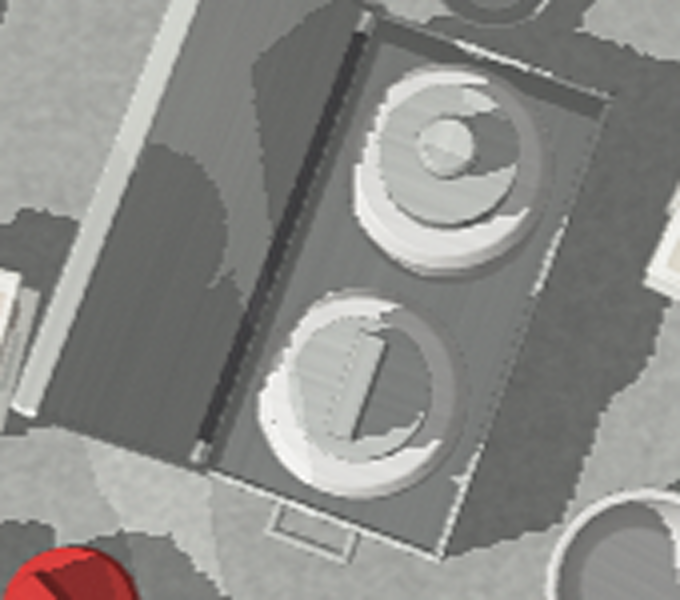

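The measurements fit: cap axis at (545.3, 115.1), bar top at z≈141, round top at 111, bar yaw about −19.8°, caddy axis about −20.6°. Tool y is already at 70.6°, across the bar, so I can move above it.

>>> carry_out:
  turn:
    - [0, 0, 0]
    - [0, 0, 0]
    - [0, 0, 0]
    - [0, 0, 0]
    - [0, 0, 0]
    - [0, 0, 0]
    - [0, 0, 0]
    - [0, 0, 0]
    - [0, 0, 0]
    - [0, 0, 0]
  translation:
    - [-4.8, -3.1, -1]
    - [-9.6, -6.2, -2]
    - [-14.4, -9.3, -2]
    - [-19.2, -12.4, -2]
    - [-24, -15.5, -2]
    - [-28.8, -18.6, -2]
    - [-33.6, -21.7, -2]
    - [-38.4, -24.8, -2]
    - [-43.2, -27.9, -2]
    - [-47.6, -31, -2]
  grip: [0, 0, 0, 0, 0, 0, 0, 0, 0, 0]
  grip_force: 60

```text
t: 1.35
tcp_pos: [546.1, 113.6, 250.9]
orientation: [-0.0, 0.169, 0.986, 0.0]
wrist_force: [0.9, 0.3, -0.1]
gripper_width: 42.6
grasp_force: 0.0
```

>>> carry_out:
  turn:
    - [0, 0, 0]
    - [0, 0, 0]
  translation:
    - [0, 0, 0]
    - [0, 0, 0]
  grip: [0, 0]

```text
t: 1.6
tcp_pos: [544.9, 115.5, 251.0]
orientation: [-0.001, 0.169, 0.986, 0.0]
wrist_force: [-0.2, -0.3, 0.3]
gripper_width: 42.5
grasp_force: 0.0
```

Run:
```python
from h import *
c=snap('wrist','w1');P=cloud(c);s=ctrl.observe()
t=s['tcp_pos'];M=R.from_quat(s['orientation'],scalar_first=True).as_matrix()
q=P.reshape(-1,3);q=q[(np.hypot(q[:,0]-545,q[:,1]-115)<45)&(q[:,2]>132)&(q[:,2]<148)]
r=cv2.minAreaRect(q[:,:2].astype(np.float32));print(t,s['gripper_width'],s['joints'],len(q),np.median(q[:,2]),r)
print('x,y axes deg',[np.degrees(np.arctan2(M[1,i],M[0,i])) for i in(0,1)], M[:,2])
g=np.array([*r[0],115]);print('delta tool',M.T@(g-t))
```

```text
[544.82116194 116.05541726 251.23028429] 42.600967345675336 [-2.51270157e-02 -2.13503210e-02  4.85183417e-03  1.59743204e+00
  3.53022842e-04  3.13038866e-01] 1369 140.3070465675606 ((546.839111328125, 116.42416381835938), (13.711960792541504, 50.280670166015625), 70.26129913330078)
x,y axes deg [np.float64(160.62452083387333), np.float64(70.6245147911082)] [-4.24549728e-04  3.63804221e-04 -9.99999844e-01]
delta tool [ -1.85233085   0.98976583 136.22954043]
```

View pics/w1.png

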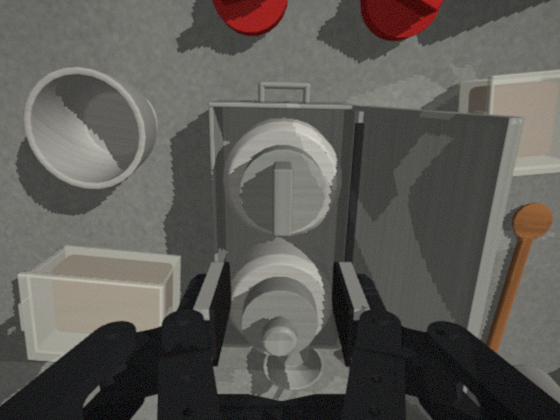

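The wrist view shows the bar at (284,197), lined up between the open fingers, with the knob cap behind it at (282,320). I'll descend and close on the bar.

>>> carry_out:
  turn:
    - [0, 0, 0]
    - [0, 0, 0]
    - [0, 0, 0]
    - [0, 0, 0]
    - [0, 0, 0]
  translation:
    - [-0.15, 0.1, 4]
    - [-0.15, 0.1, 8]
    - [-0.15, 0.1, 11]
    - [-0.15, 0.1, 13.4]
    - [-0.15, 0.1, 13.4]
  grip: [0, 0, 0, 0, 0]

```text
t: 2.28
tcp_pos: [545.1, 117.1, 115.7]
orientation: [-0.002, 0.168, 0.986, -0.0]
wrist_force: [-0.9, 0.6, 0.2]
gripper_width: 42.6
grasp_force: 0.0
```

>>> carry_out:
  turn:
    - [0, 0, 0]
    - [0, 0, 0]
    - [0, 0, 0]
    - [0, 0, 0]
    - [0, 0, 0]
    - [0, 0, 0]
  translation:
    - [0, 0, 0]
    - [0, 0, 0]
    - [0, 0, 0]
    - [0, 0, 0]
    - [0, 0, 0]
    - [0, 0, 0]
  grip: [-0.5, -1, -1, -1, -1, -1]
  grip_force: 60

```text
t: 3.02
tcp_pos: [547.8, 115.7, 119.1]
orientation: [0.001, 0.169, 0.986, 0.0]
wrist_force: [-1.8, -1.4, 6.1]
gripper_width: 12.6
grasp_force: 61.5
```

```bash
python3 -c "
from h import *
print(ctrl.observe())"
```

```text
{'t': 3.025, 'joints': array([-2.54812117e-02, -1.13990191e-02, -2.25159831e-01,  1.35485772e+00,
       -7.31937658e-05,  3.13434880e-01]), 'qvel': array([-3.24517932e-05,  2.70541009e-04, -2.43012502e-04,  7.82651114e-05,
        9.76331574e-04,  1.63287768e-03]), 'joint_torque': array([  0.43239942, -46.20674014,  47.55698562,  -1.02771152,
         0.35231327,   0.05292979]), 'tcp_pos': array([547.84608441, 115.6570745 , 119.0646425 ]), 'orientation': array([1.08288149e-03, 1.68648122e-01, 9.85675720e-01, 1.20016680e-04]), 'wrist_force': array([-1.79081114, -1.38675776,  6.08894493]), 'wrist_torque': array([-0.2056902 ,  0.43187404,  0.02298741]), 'grasp_force': 61.54400110244751, 'gripper_width': 12.55621837056366}
```

Firm grip on the bar. I'll try clockwise (positive about tool z) in small steps.

>>> carry_out:
  turn:
    - [0, 0, 4]
    - [0, 0, 8]
    - [0, 0, 12]
    - [0, 0, 12]
  translation:
    - [0, 0, 0]
    - [0, 0, 0]
    - [0, 0, 0]
    - [0, 0, 0]
  grip: [-1, -1, -1, -1]

```text
t: 3.52
tcp_pos: [548.3, 115.8, 119.0]
orientation: [0.001, 0.271, 0.963, 0.001]
wrist_force: [-0.3, -0.9, 7.0]
gripper_width: 12.8
grasp_force: 61.4
```

```bash
cat > st.py <<'E'
from h import *
s=ctrl.observe();M=R.from_quat(s['orientation'],scalar_first=True).as_matrix()
print(s['t'],s['tcp_pos'].round(1),'F',s['wrist_force'].round(1),'T',s['wrist_torque'].round(2),'w',round(s['gripper_width'],1),round(s['grasp_force'],1),'y-axis',np.degrees(np.arctan2(M[1,1],M[0,1])).round(1),'j6',s['joints'][5].round(3),s['joint_torque'][5].round(2))
E
python3 st.py
```

```text
3.525 [548.3 115.8 119. ] F [-0.3 -0.9  7. ] T [ 0.01 -0.13 -0.16] w 12.8 61.4 y-axis 58.6 j6 0.523 0.32
```

>>> carry_out:
  turn:
    - [0, 0, 4]
    - [0, 0, 8]
    - [0, 0, 10]
    - [0, 0, 10]
  translation:
    - [0, 0, 0]
    - [0, 0, 0]
    - [0, 0, 0]
    - [0, 0, 0]
  grip: [-1, -1, -1, -1]

```text
t: 4.03
tcp_pos: [547.8, 115.5, 119.0]
orientation: [0.001, 0.353, 0.935, 0.0]
wrist_force: [-2.1, -2.2, 8.4]
gripper_width: 12.8
grasp_force: 61.7
```

```bash
python3 st.py
```

```text
4.025 [547.8 115.5 119. ] F [-2.1 -2.2  8.4] T [-0.43  0.44  0.11] w 12.8 61.7 y-axis 48.6 j6 0.697 0.34
```

>>> carry_out:
  turn:
    - [0, 0, 4]
    - [0, 0, 8]
    - [0, 0, 10]
    - [0, 0, 10]
  translation:
    - [0, 0, 0]
    - [0, 0, 0]
    - [0, 0, 0]
    - [0, 0, 0]
  grip: [-1, -1, -1, -1]

```text
t: 4.53
tcp_pos: [547.3, 115.0, 119.1]
orientation: [0.001, 0.432, 0.902, -0.001]
wrist_force: [-6.0, -6.3, 11.1]
gripper_width: 12.9
grasp_force: 89.6
```

```bash
python3 st.py
```

```text
4.525 [547.3 115.  119.1] F [-6.  -6.3 11.1] T [-1.35  1.2   2.41] w 12.9 89.6 y-axis 38.8 j6 0.868 2.64
```

Torque rose to 2.4 N·m, so there is a hard stop about 30° clockwise. It must loosen anticlockwise, so I'm reversing.

>>> carry_out:
  turn:
    - [0, 0, -8]
    - [0, 0, -16]
    - [0, 0, -24]
    - [0, 0, -32]
    - [0, 0, -40]
    - [0, 0, -48]
    - [0, 0, -56]
    - [0, 0, -64]
    - [0, 0, -72]
    - [0, 0, -72]
  translation:
    - [0, 0, 0]
    - [0, 0, 0]
    - [0, 0, 0]
    - [0, 0, 0]
    - [0, 0, 0]
    - [0, 0, 0]
    - [0, 0, 0]
    - [0, 0, 0]
    - [0, 0, 0]
    - [0, 0, 0]
  grip: [-1, -1, -1, -1, -1, -1, -1, -1, -1, -1]

```text
t: 5.78
tcp_pos: [548.1, 116.4, 119.0]
orientation: [0.001, -0.18, 0.984, 0.0]
wrist_force: [-0.9, 1.5, 7.6]
gripper_width: 12.8
grasp_force: 61.5
```

```bash
python3 st.py
```

```text
5.775 [548.1 116.4 119. ] F [-0.9  1.5  7.6] T [0.56 0.21 0.17] w 12.8 61.5 y-axis 110.8 j6 -0.388 -0.7
```

>>> carry_out:
  turn:
    - [0, 0, -6]
    - [0, 0, -12]
    - [0, 0, -18]
    - [0, 0, -24]
    - [0, 0, -30]
    - [0, 0, -30]
    - [0, 0, -30]
  translation:
    - [0, 0, 0]
    - [0, 0, 0]
    - [0, 0, 0]
    - [0, 0, 0]
    - [0, 0, 0]
    - [0, 0, 0]
    - [0, 0, 0]
  grip: [-1, -1, -1, -1, -1, -1, -1]

```text
t: 6.65
tcp_pos: [547.8, 117.0, 119.0]
orientation: [0.002, -0.428, 0.904, 0.001]
wrist_force: [-2.2, 5.4, 7.3]
gripper_width: 12.8
grasp_force: 61.7
```

```bash
python3 st.py; python3 -c "
from h import *
snap('scene','sc2')"
```

```text
6.65 [547.8 117.  119. ] F [-2.2  5.4  7.3] T [1.27 0.38 0.19] w 12.8 61.7 y-axis 140.7 j6 -0.909 0.14
```

The cap is 70° anticlockwise from its start (1.22 rad) with no resistance. I'll test-lift gently.

>>> carry_out:
  turn:
    - [0, 0, 0]
    - [0, 0, 0]
    - [0, 0, 0]
    - [0, 0, 0]
    - [0, 0, 0]
  translation:
    - [0, 0, -0.2]
    - [0, 0, -0.4]
    - [0, 0, -0.6]
    - [0, 0, -0.8]
    - [0, 0, -0.8]
  grip: [-1, -1, -1, -1, -1]

```text
t: 7.32
tcp_pos: [546.5, 116.4, 124.8]
orientation: [-0.0, -0.428, 0.904, 0.001]
wrist_force: [-1.2, 4.7, -2.9]
gripper_width: 12.7
grasp_force: 60.1
```

```bash
python3 st.py
```

```text
7.325 [546.5 116.4 124.8] F [-1.2  4.7 -2.9] T [ 1.21  0.27 -0.05] w 12.7 60.1 y-axis 140.6 j6 -0.909 0.01
```

>>> carry_out:
  turn:
    - [0, 0, 0]
    - [0, 0, 0]
    - [0, 0, 0]
    - [0, 0, 0]
    - [0, 0, 0]
    - [0, 0, 0]
    - [0, 0, 0]
    - [0, 0, 0]
    - [0, 0, 0]
    - [0, 0, 0]
  translation:
    - [0, 0, -1]
    - [0, 0, -3]
    - [0, 0, -5]
    - [0, 0, -7]
    - [0, 0, -9]
    - [0, 0, -11]
    - [0, 0, -13]
    - [0, 0, -14]
    - [0, 0, -14]
    - [0, 0, -14]
  grip: [-1, -1, -1, -1, -1, -1, -1, -1, -1, -1]

```text
t: 8.57
tcp_pos: [546.8, 115.8, 264.6]
orientation: [-0.0, -0.427, 0.904, 0.0]
wrist_force: [0.6, -0.0, -1.1]
gripper_width: 12.7
grasp_force: 60.4
```

```bash
python3 st.py; python3 -c "
from h import *
snap('scene','sc3')"
```

```text
8.575 [546.8 115.8 264.6] F [ 0.6 -0.  -1.1] T [-0.02 -0.01 -0.  ] w 12.7 60.4 y-axis 140.6 j6 -0.908 -0.0
```

View pics/sc3.png

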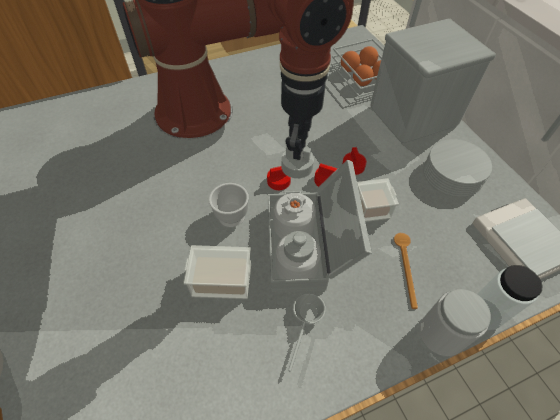

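The cap is held level at (298,162), well above the open canister at (295,205). The knob cap is still on at (298,245), and the lid and everything else look unmoved.

```bash
python3 -c "
from workcell import ctrl
print(ctrl.close_job())"
```

```text
the job is handed in; nothing more can be done
None
```

The bar-grip cap came loose anticlockwise after a hard stop about 30° clockwise; I lifted it off and handed the job in holding it level about 14 cm above its canister, with the knob cap still on, the lid open and nothing else visibly moved.

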